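# Find the dial's hidden notch and lock the dough roller

### The job

Lock the bench dough roller before it is cleaned: turn its black dial knob clockwise until you feel it drop into its hidden notch and leave it there, then push the red locking pin beside it gently down until it is home. The pin goes in only while the dial sits in the notch, so never force it, and do not disturb the things standing around.

Things in the scene. Friction and masses are not known exactly. Their poses are not given: they have to be found in the camera images.
- dough_roller: grey bench dough roller, fixed to the table: a square gearbox, 176 x 176 mm, top face 75 mm above the table, with the dial knob in its middle, and to its left (+y of the roller) two steel rollers and an end cheek, up to 96 mm high, out to 250 mm from the knob axis. Origin on the table under the knob axis; z up, x away from the robot at yaw 0, y along the rollers
- gap_knob_grip (a point): grip centre of the black dial knob, on its vertical axis, 112 mm above the table. The knob is a bar 46 mm long, 14 mm thick and 32 mm high (75 + 14 to 75 + 44 mm above the table) on a flat disc of 48 mm diameter; x runs along the bar (pinch it across y) and turns with it, z is up. A white line on its top marks the -x end
- gap_knob (a joint): angle of the dial knob, rad; 0 with the bar along x of the dough roller, grows clockwise seen from above, up to a stop at 1.7; it starts between 0 and 0.15. Light, steady friction of about 0.1 N m, little of which shows in readings taken at a standstill. One hidden notch lies anywhere from 0.45 to 1.25, different each time and not to be seen (see dial_plate for its feel)
- lock_pin_top (a point): centre of the top of the round red head of the locking pin, head 18 mm diameter, 65 mm from the knob axis in the front left of the gearbox (at -46, +46 mm in x, y of the dough roller). It starts 105 mm above the table and is 93 mm above it when home; z up
- lock_pin (a joint): how far the locking pin is pushed down, m: 0 up (start), 0.012 home. It slides straight down with about 3 N of friction and stays where it is left. Unless the dial is within about 0.04 rad of the notch's bottom it stops on hard metal after 1 to 3 mm
- spice_jar: small round spice jar with red cap, 45 mm diameter, 108 mm high, standing; origin under its centre; not to be disturbed
- coffee_mug: white mug, 83 x 115 x 86 mm, standing; origin under its centre; not to be disturbed
- kitchen_timer: small white kitchen timer, 26 x 70 x 64 mm, standing; origin under its centre; not to be disturbed
- red_marker: marker pen with red cap, 17 x 128 x 18 mm, lying; origin under its centre; not to be disturbed
- dial_plate (a point): centre of the aluminium plate with tick marks under the knob, on the gearbox top, 76 mm above the table. Under it a spring ball makes the notch: over the last 0.08 rad before its bottom the resisting torque dips by 0.2 to 0.3 N m (the knob pulls itself along); past it the torque rises sharply to 0.3 to 0.7, then the ball jumps out. Let go within 0.04 rad of the bottom, it centres itself

How it is judged:
By the outcome, as a careful person would: the job done as asked, in the order asked, and still so for the second after the job is handed in, with the robot touching nothing.
It also fails if it takes over 64 s, if anything falls off the work surface, if the arm or the gripper's body presses on something with over 40 N, if the wrist force passes 120 N, or if a joint passes its speed limit or range.

### The arm

A 6-joint arm with a two-finger parallel gripper is mounted at the origin on the work surface; the furniture and walls round the work are solid. World frame = base frame: x ahead of the robot, y to its left, z up, the work surface at z = 0. Lengths are in m, angles in rad, forces in N, time in s.
With the tool pointing down it reaches from about 0.35 to 0.975 m from the base axis. Payload 4.9 kg.
Tool frame: the origin (TCP) lies between the finger pads; the fingertips stand 17 mm ahead of it and the grasp point (between the pads) lies 2 mm behind it; z points along the fingers, y is the direction in which the jaws open and shut (so a half turn about z gives the same grasp; the last joint's range is limited). The gripper opens to 85 mm and grips with 20 to 120 N. Pads are 22 mm wide; open, the fingers measure 114 mm over their backs; the gripper's body (76 mm by 85 mm) begins 54 mm behind the grasp point. The pads swing forward as they close: fully open they stand 13 mm farther back than shut.
Start: joints at [0.986, 0.053, 1.613, -0, 1.476, -0.119], TCP at [0.281, 0.558, 0.248] pointing down, gripper open.
Joint ranges: [-3.01, 3.01], [-1.01, 2.22], [0.06, 2.58], [-1.02, 4.17], [0.09, 2.62], [-3.14, 3.14]. Speed limits (rad/s): [2.57, 2.57, 3.14, 3.14, 3.14, 3.14].

### API

Orientations are given as a unit quaternion [w, x, y, z].
In Python, from plant import state, grab_frame, camera_model, job_done, find_in, silhouettes, landmark_of gives the robot as it stands.
- The arm moves only by the shell command python3 -m crank 'ROWS'. ROWS is JSON, a list of rows, each an object with "angular": the turn, a rotation vector about the tool's x, y, z each as a share of 5 degrees, from -1 to 1, a list of three; "delta_pos": the shift along the tool's x, y, z each as a share of 3 cm, from -1 to 1, a list of three; "gripper": the opening, from 0 (shut) to 1 (fully open). In form: [{"angular": [ax, ay, az], "delta_pos": [tx, ty, tz], "gripper": gripper}, ...]. A call has 1 to 12 rows; each row shifts and turns the commanded pose from where the row before left it, along the tool's axes as they then stand; what a row does not reach is not made up. A row lasts 1/8 s, in which the tool goes at most 62.5 mm and 10.7 degrees, less where a joint would pass 70% of its speed; a pose out of reach is approached as far as the arm can. A call with a number of a shift or a turn outside -1 to 1 is refused whole. A call with a gripper value outside its range is refused whole. The fingers move at their own pace and stop on an object; the grip force is fixed at half the most. Time passes only in rows, so rows that do not move let the fingers close. It gives the time, the measured TCP pose, the force and the opening at its end, in the units of the state.
- state(): the state, without advancing time (a new reading comes with each control period).
- grab_frame(name): name is "scene" or "side" or "wrist"; returns the picture (384x512x3 uint8, red, green, blue); there is no depth.
- camera_model(name): a dict with "camera_matrix" (3x3 intrinsics, pixels), "rvec" (rotation vector, rad) and "tvec" (3), from world to camera coordinates, as OpenCV has them; the wrist camera has in their place "mount" (4x4, takes a point from camera to tool coordinates, whose origin is the TCP and whose axes are the flange's). Camera axes: x right, y down, z forward; pixel columns grow to the right and rows downward; lengths in m; the calibration is good to about 2 mm. A picture is of the moment at which its call begins: read the wrist's pose just before it. camera_model takes no time and is no camera call.
- job_done(): hands the job in, once; it reports no verdict.
Trained networks look in the newest picture that a camera, given by its name, has taken for a name from the list of things; names that differ only in an ending like _2 or _b are one class to them, and where a whole thing is asked for, a point or a joint stands for the part that bears it (a point fixed in the world has none). Each returns a list of dicts, best first, with "conf" (0 to 1); they miss things now and then, are a little off and sometimes report something else, mostly with a low value. They report only what shows in the picture. A call takes as long as a camera call.
- find_in(camera, target): "bbox" ([left, top, right, bottom] in pixels, round what is visible of it).
- silhouettes(camera, target): "mask" (384x512 bool, what is visible of it) and "bbox" ([left, top, right, bottom] in pixels, round what is visible of it).
- landmark_of(camera, target): "pixel" ([column, row] in pixels: a listed point, or the origin of a listed thing).
The state is a dict: "time": time; "joint_pos": joint angles; "joint_vel": joint speeds; "joint_efforts": joint torques, N m; "tool_pos": TCP position; "tool_rot": TCP orientation; "contact_force": force on the tool from outside, world axes, zero at the start; "ft_torque": the same for the moment, N m; "gripper_width": opening from 0.0 (shut) to 1.0 (fully open).
Only numpy, scipy, OpenCV 4.12 (cv2) and the standard library are available. Lean on these libraries where they do the work, as an engineer would, in place of code of your own. Each camera call takes 0.05 s, during which the arm holds its last target.

## Working session

There is one attempt and no reset: what is moved stays moved. The work goes in short steps, Python scripts to look and compute and a shell command to move; the robot and the scene stay as the last step left them, time stands still between calls to the robot, and variables do not carry over. Pictures are saved under pics/ and viewed, and the job is handed in when it is done.

```bash
mkdir -p pics; cat > h.py <<'E'
import numpy as np,cv2
from plant import *
from scipy.spatial.transform import Rotation as R
def save(n,f):
    im=grab_frame(n); cv2.imwrite('pics/'+f,im[:,:,::-1]); return im
def ray(n,px):
    m=camera_model(n);K=np.array(m['camera_matrix'])
    Rm=cv2.Rodrigues(np.array(m['rvec'],float))[0];t=np.array(m['tvec']).ravel()
    d=np.linalg.inv(K)@[px[0],px[1],1]
    return -Rm.T@t, Rm.T@d
def at_z(n,px,z):
    o,d=ray(n,px); return o+d*(z-o[2])/d[2]
def wray(px,s):
    m=camera_model('wrist');K=np.array(m['camera_matrix']);M=np.array(m['mount'])
    d=np.linalg.inv(K)@[px[0],px[1],1]
    q=s['tool_rot'];Q=R.from_quat([q[1],q[2],q[3],q[0]]).as_matrix()
    return Q@M[:3,3]+s['tool_pos'], Q@M[:3,:3]@d
def wat_z(px,s,z):
    o,d=wray(px,s); return o+d*(z-o[2])/d[2]
E
python3 - <<'E'
from h import *
s=state();print({k:np.round(v,3) for k,v in s.items()})
for c in ['scene','side','wrist']:
    save(c,c+'0.png')
    print(c,{k:np.round(v,3).tolist() for k,v in camera_model(c).items()})
for c in ['scene','side']:
    for n,z in [('gap_knob_grip',.112),('lock_pin_top',.105),('dial_plate',.076),('dough_roller',0)]:
        r=landmark_of(c,n)
        for a in r[:2]: print(c,n,a,at_z(c,a['pixel'],z).round(4))
E
```

```text
{'time': np.float64(0.0), 'joint_pos': array([ 0.986,  0.053,  1.614, -0.   ,  1.476, -0.119]), 'joint_vel': array([ 0.   ,  0.001, -0.   ,  0.001, -0.002,  0.002]), 'joint_efforts': array([-2.0000e-03, -3.9367e+01, -3.7019e+01, -0.0000e+00,  7.0000e-03,
       -0.0000e+00]), 'tool_pos': array([0.28 , 0.558, 0.247]), 'tool_rot': array([-0.   ,  0.231,  0.973, -0.001]), 'contact_force': array([ 0.149,  0.386, -0.543]), 'ft_torque': array([0.002, 0.004, 0.014]), 'gripper_width': np.float64(1.004)}
scene {'camera_matrix': [[383.775, 0.0, 254.303], [0.0, 383.775, 193.152], [0.0, 0.0, 1.0]], 'rvec': [1.144, -1.969, 1.254], 'tvec': [0.317, 0.266, 0.662]}
side {'camera_matrix': [[353.0, 0.0, 254.059], [0.0, 353.0, 193.037], [0.0, 0.0, 1.0]], 'rvec': [2.067, -0.02, -0.009], 'tvec': [-0.503, 0.139, 0.993]}
wrist {'camera_matrix': [[286.44, 0.0, 255.18], [0.0, 286.44, 191.015], [0.0, 0.0, 1.0]], 'mount': [[0.0, -0.961, -0.275, 0.07], [1.0, 0.001, -0.0, 0.0], [0.0, -0.275, 0.961, -0.126], [0.0, 0.0, 0.0, 1.0]]}
scene gap_knob_grip {'pixel': [262.6, 182.7], 'conf': 0.77} [0.5382 0.0318 0.112 ]
scene gap_knob_grip {'pixel': [172.3, 260.6], 'conf': 0.36} [0.3144 0.358  0.112 ]
scene lock_pin_top {'pixel': [265.7, 190.6], 'conf': 0.57} [0.5041 0.0428 0.105 ]
scene dial_plate {'pixel': [261.2, 192.0], 'conf': 0.89} [0.5558 0.0252 0.076 ]
scene dial_plate {'pixel': [259.9, 214.8], 'conf': 0.59} [0.4442 0.0953 0.076 ]
scene dough_roller {'pixel': [262.2, 214.7], 'conf': 0.9} [0.5623 0.017  0.    ]
side gap_knob_grip {'pixel': [275.5, 201.8], 'conf': 0.5} [0.5628 0.0136 0.112 ]
side lock_pin_top {'pixel': [253.1, 194.9], 'conf': 0.5} [0.5026 0.0674 0.105 ]
side dial_plate {'pixel': [274.3, 210.7], 'conf': 0.95} [0.5608 0.0267 0.076 ]
```

View pics/scene0.png

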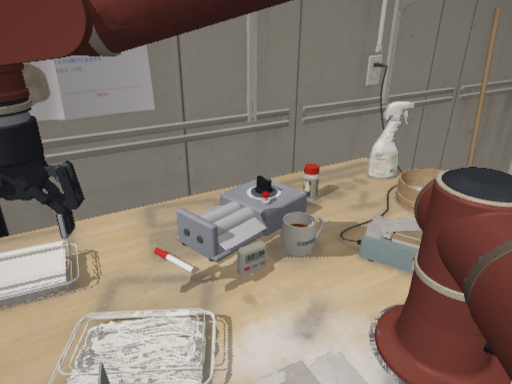

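View pics/side0.png

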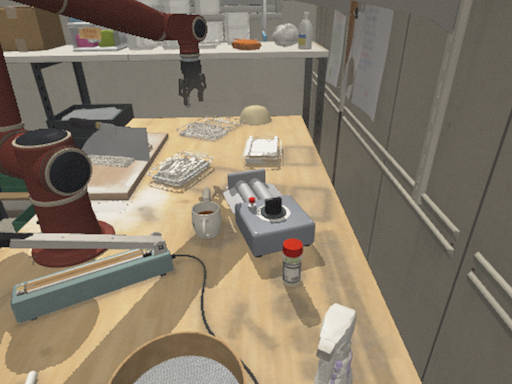

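View pics/wrist0.png

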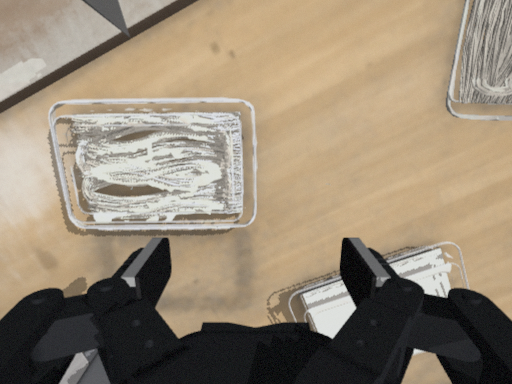

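The scene shows the roller with the knob at about (263,184) and the cheek at (197,230). The mug is at (298,233), the timer at (252,258), the jar at (311,182) and the marker at (172,260).

```bash
python3 - <<'E'
from h import *
print('cheek top corners scene',[at_z('scene',p,.09).round(3) for p in [(179,210),(215,232)]])
print('box top corners scene',[at_z('scene',p,.075).round(3) for p in [(306,188),(276,180),(222,195),(272,213)]])
print('side',[at_z('side',p,.075).round(3) for p in [(311,226),(245,232)]])
for c in ['scene','side']:
    grab_frame(c)
    for n in ['spice_jar','coffee_mug','kitchen_timer','red_marker']:
        r=landmark_of(c,n)
        for a in r[:1]: print(c,n,a,at_z(c,a['pixel'],0).round(3))
E
```

```text
cheek top corners scene [array([0.539, 0.266, 0.09 ]), array([0.402, 0.234, 0.09 ])]
box top corners scene [array([ 0.519, -0.1  ,  0.075]), array([ 0.608, -0.057,  0.075]), array([0.593, 0.126, 0.075]), array([0.439, 0.064, 0.075])]
side [array([ 0.651, -0.051,  0.075]), array([ 0.481, -0.073,  0.075])]
scene spice_jar {'pixel': [312.6, 196.4], 'conf': 0.78} [ 0.588 -0.183  0.   ]
scene coffee_mug {'pixel': [303.2, 248.4], 'conf': 0.9} [0.364 0.019 0.   ]
scene kitchen_timer {'pixel': [253.6, 269.0], 'conf': 0.71} [0.351 0.166 0.   ]
scene red_marker {'pixel': [172.6, 259.5], 'conf': 0.64} [0.477 0.312 0.   ]
side spice_jar {'pixel': [291.5, 282.3], 'conf': 0.71} [ 0.59  -0.177  0.   ]
side coffee_mug {'pixel': [206.8, 236.9], 'conf': 0.83} [0.368 0.015 0.   ]
side kitchen_timer {'pixel': [206.1, 233.6], 'conf': 0.6} [0.365 0.031 0.   ]
```

```bash
python3 - <<'E'
import cv2
a=cv2.imread('pics/scene0.png')[140:290,150:350];cv2.imwrite('pics/sc1.png',cv2.resize(a,None,fx=4,fy=4,interpolation=3))
E
```

```text
(no output)
```

View pics/sc1.png

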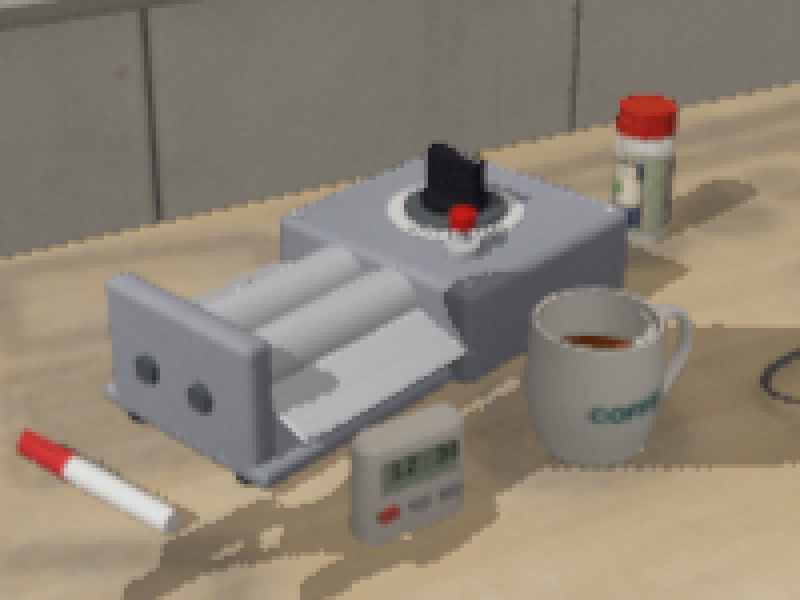

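```bash
python3 -m crank '[{"angular":[0,0,0],"delta_pos":[-0.96,-0.68,0],"gripper":1},{"angular":[0,0,0],"delta_pos":[-0.96,-0.68,0],"gripper":1},{"angular":[0,0,0],"delta_pos":[-0.96,-0.68,0],"gripper":1},{"angular":[0,0,0],"delta_pos":[-0.96,-0.68,0],"gripper":1},{"angular":[0,0,0],"delta_pos":[-0.96,-0.68,0],"gripper":1},{"angular":[0,0,0],"delta_pos":[-0.96,-0.68,0],"gripper":1},{"angular":[0,0,0],"delta_pos":[-0.96,-0.68,0],"gripper":1},{"angular":[0,0,0],"delta_pos":[-0.96,-0.68,0],"gripper":1},{"angular":[0,0,0],"delta_pos":[-0.96,-0.68,0],"gripper":1},{"angular":[0,0,0],"delta_pos":[-0.96,-0.68,0],"gripper":1},{"angular":[0,0,0],"delta_pos":[-0.96,-0.68,0],"gripper":1},{"angular":[0,0,0],"delta_pos":[-0.96,-0.68,0],"gripper":1}]'
python3 -m crank '[{"angular":[0,0,0],"delta_pos":[-0.96,-0.68,0],"gripper":1},{"angular":[0,0,0],"delta_pos":[-0.96,-0.68,0],"gripper":1},{"angular":[0,0,0],"delta_pos":[-0.96,-0.68,0],"gripper":1},{"angular":[0,0,0],"delta_pos":[-0.96,-0.68,0],"gripper":1},{"angular":[0,0,-1],"delta_pos":[0,0,0],"gripper":0.5},{"angular":[0,0,-1],"delta_pos":[0,0,0],"gripper":0.5},{"angular":[0,0,-1],"delta_pos":[0,0,0],"gripper":0.5},{"angular":[0,0,-1],"delta_pos":[0,0,0],"gripper":0.5},{"angular":[0,0,-1],"delta_pos":[0,0,0],"gripper":0.5},{"angular":[0,0,-1],"delta_pos":[0,0,0],"gripper":0.5},{"angular":[0,0,-1],"delta_pos":[0,0,0],"gripper":0.5},{"angular":[0,0,0],"delta_pos":[0,0,0],"gripper":0.5}]'
python3 - <<'E'
from h import *
s=state();print({k:np.round(v,3) for k,v in s.items()})
save('wrist','w1.png')
for n,z in [('gap_knob_grip',.112),('lock_pin_top',.105),('dial_plate',.076),('dough_roller',0)]:
    for a in landmark_of('wrist',n)[:2]: print(n,a,wat_z(a['pixel'],s,z).round(4))
E
```

```text
time: 2.55
tool_pos: [0.48, 0.1834, 0.2485]
tool_rot: [0.0, 0.231, 0.973, 0.0]
contact_force: [0.2, 0.1, 0.1]
gripper_width: 0.999
time: 4.05
tool_pos: [0.5458, 0.0598, 0.2484]
tool_rot: [0.0, -0.072, 0.997, -0.0]
contact_force: [-0.9, -0.6, -0.2]
gripper_width: 0.502
{'time': np.float64(4.05), 'joint_pos': array([-0.026, -0.129,  1.79 , -0.   ,  1.481, -1.741]), 'joint_vel': array([-0.   ,  0.   ,  0.   , -0.   , -0.001,  0.021]), 'joint_efforts': array([  0.   , -31.431, -37.089,  -0.   ,  -0.   ,  -0.177]), 'tool_pos': array([0.546, 0.06 , 0.248]), 'tool_rot': array([ 0.   , -0.072,  0.997, -0.   ]), 'contact_force': array([-0.922, -0.57 , -0.166]), 'ft_torque': array([-0.021,  0.091, -0.002]), 'gripper_width': np.float64(0.502)}
gap_knob_grip {'pixel': [208.9, 191.7], 'conf': 0.92} [0.5578 0.0172 0.112 ]
gap_knob_grip {'pixel': [224.4, 166.3], 'conf': 0.5} [0.5313 0.029  0.112 ]
lock_pin_top {'pixel': [218.2, 182.5], 'conf': 0.57} [0.5495 0.0243 0.105 ]
lock_pin_top {'pixel': [251.0, 134.8], 'conf': 0.49} [0.4998 0.0494 0.105 ]
dial_plate {'pixel': [214.6, 181.6], 'conf': 0.74} [0.5569 0.0177 0.076 ]
dough_roller {'pixel': [226.0, 167.4], 'conf': 0.95} [0.5559 0.0223 0.    ]
```

View pics/w1.png

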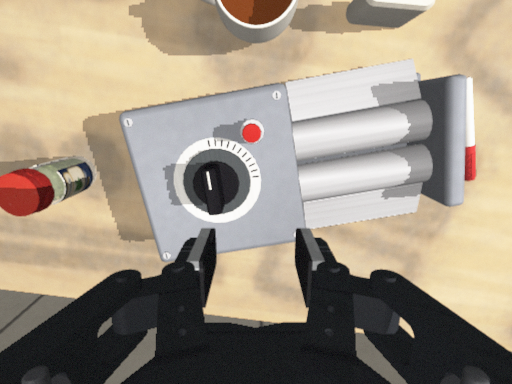

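The wrist view shows the knob bar from about (207,168) to (216,213), the red pin at (251,132), and gearbox screws at (128,122), (276,95) and (166,256).

```bash
python3 - <<'E'
import cv2
a=cv2.imread('pics/w1.png')[80:280,110:330];cv2.imwrite('pics/w1z.png',cv2.resize(a,None,fx=3,fy=3,interpolation=3))
from h import *
s=dict(tool_pos=np.array([.5458,.0598,.2484]),tool_rot=np.array([0,-.0724,.9974,0]))
for n,p,z in [('c1',(128,122),.075),('c2',(276,95),.075),('c3',(166,256),.075),('pin',(251,132),.105),('top-',(208,171),.119),('top+',(216,213),.119),('plate',(217,180),.076)]: print(n,wat_z(p,s,z).round(4))
E
```

```text
c1 [ 0.5078 -0.0761  0.075 ]
c2 [0.4604 0.0683 0.075 ]
c3 [ 0.6539 -0.0288  0.075 ]
pin [0.4973 0.049  0.105 ]
top- [0.5363 0.0153 0.119 ]
top+ [0.5756 0.0269 0.119 ]
plate [0.5548 0.02   0.076 ]
```

View pics/w1z.png

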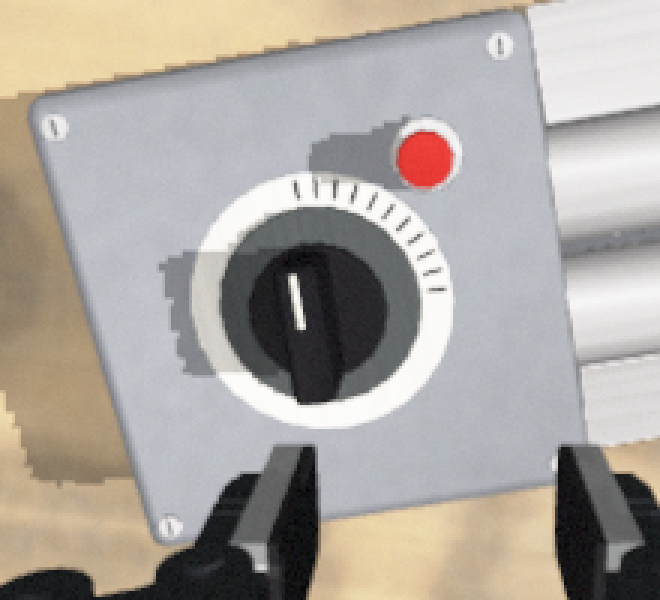

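```bash
python3 - <<'E'
from h import *
s=dict(tool_pos=np.array([.5458,.0598,.2484]),tool_rot=np.array([0,-.0724,.9974,0]))
a=wat_z((207.3,171.7),s,.119);b=wat_z((210.7,189.3),s,.119);d=b-a
print(a,b,np.degrees(np.arctan2(d[1],d[0])))
q=s['tool_rot'];Q=R.from_quat([q[1],q[2],q[3],q[0]]).as_matrix()
print(np.degrees(np.arctan2(Q[1,1],Q[0,1])), Q.T@(np.array([.556,.0198,.16])-s['tool_pos'])*1000)
u=np.array([np.cos(.24),np.sin(.24)])
print('bar ang', (b[:2]+0*u))
E
```

```text
[0.53706863 0.01475285 0.119     ] [0.55315178 0.01951337 0.119     ] 16.488431243353165
98.30349221141144 [ -4.31641277 -41.05372798  88.4       ]
bar ang [0.55315178 0.01951337]
```

```bash
python3 -m crank '[{"angular":[0,0,-0.82],"delta_pos":[0,0,0],"gripper":0.5},{"angular":[0,0,-0.82],"delta_pos":[0,0,0],"gripper":0.5},{"angular":[0,0,0],"delta_pos":[0.05,-0.69,0.5],"gripper":0.5},{"angular":[0,0,0],"delta_pos":[0,-0.68,0.5],"gripper":0.5},{"angular":[0,0,0],"delta_pos":[0,0,0.8],"gripper":0.5},{"angular":[0,0,0],"delta_pos":[0,0,0.8],"gripper":0.5},{"angular":[0,0,0],"delta_pos":[0,0,0],"gripper":0.5},{"angular":[0,0,0],"delta_pos":[0,0,0],"gripper":0.5}]'
python3 - <<'E'
from h import *
s=state();print({k:np.round(v,3) for k,v in s.items()})
save('wrist','w2.png')
for n,z in [('gap_knob_grip',.112),('lock_pin_top',.105),('dial_plate',.076)]:
    for a in landmark_of('wrist',n)[:1]: print(n,a,wat_z(a['pixel'],s,z).round(4))
E
```

```text
time: 5.3
tool_pos: [0.5564, 0.0193, 0.1705]
tool_rot: [0.0, -0.143, 0.99, -0.0]
contact_force: [0.5, 0.8, 0.3]
gripper_width: 0.502
{'time': np.float64(5.3), 'joint_pos': array([-0.099, -0.049,  1.847, -0.   ,  1.343, -1.957]), 'joint_vel': array([ 0.007, -0.014, -0.019,  0.001, -0.001,  0.   ]), 'joint_efforts': array([-9.7000e-02, -3.2304e+01, -3.4425e+01, -5.0000e-03,  2.7000e-02,
       -1.0000e-03]), 'tool_pos': array([0.556, 0.019, 0.17 ]), 'tool_rot': array([ 0.   , -0.143,  0.99 , -0.   ]), 'contact_force': array([0.532, 0.825, 0.252]), 'ft_torque': array([ 0.004,  0.003, -0.08 ]), 'gripper_width': np.float64(0.502)}
gap_knob_grip {'pixel': [255.1, 215.9], 'conf': 0.93} [0.5569 0.0196 0.112 ]
lock_pin_top {'pixel': [323.1, 147.3], 'conf': 0.82} [0.5    0.0499 0.105 ]
dial_plate {'pixel': [256.4, 199.8], 'conf': 0.68} [0.5565 0.0205 0.076 ]
```

View pics/w2.png

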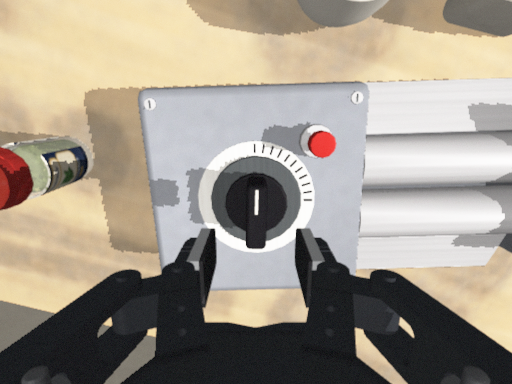

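The bar is vertical in the image at column 256, centred between the jaws. I'll descend and close.

```bash
python3 -m crank '[{"angular":[0,0,0],"delta_pos":[0,0.01,0.7],"gripper":0.5},{"angular":[0,0,0],"delta_pos":[0,0.01,0.7],"gripper":0.5},{"angular":[0,0,0],"delta_pos":[0,0,0.5],"gripper":0.5},{"angular":[0,0,0],"delta_pos":[0,0,0],"gripper":0.5},{"angular":[0,0,0],"delta_pos":[0,0,0],"gripper":0.3},{"angular":[0,0,0],"delta_pos":[0,0,0],"gripper":0},{"angular":[0,0,0],"delta_pos":[0,0,0],"gripper":0},{"angular":[0,0,0],"delta_pos":[0,0,0],"gripper":0},{"angular":[0,0,0],"delta_pos":[0,0,0],"gripper":0},{"angular":[0,0,0],"delta_pos":[0,0,0],"gripper":0}]'
cat > f.py <<'E'
from h import *
s=state();q=s['tool_rot']
Q=R.from_quat([q[1],q[2],q[3],q[0]]).as_matrix()
print('%.3f yaw %.2f F'%(s['time'],np.degrees(np.arctan2(Q[1,1],Q[0,1]))),s['contact_force'].round(2),'T',s['ft_torque'].round(3),'p',s['tool_pos'].round(4),'g %.3f'%s['gripper_width'],'j6 %.3f'%s['joint_efforts'][5])
E
python3 f.py
```

```text
time: 6.75
tool_pos: [0.5569, 0.0199, 0.1148]
tool_rot: [0.001, -0.144, 0.99, -0.001]
contact_force: [-0.4, -4.6, 6.5]
gripper_width: 0.152
6.750 yaw 106.53 F [-0.43 -4.59  6.47] T [-0.615  0.083  0.213] p [0.5569 0.0199 0.1148] g 0.152 j6 0.217
```

```bash
python3 -m crank '[{"angular":[0,0,0.4],"delta_pos":[0,0,0],"gripper":0},{"angular":[0,0,0.4],"delta_pos":[0,0,0],"gripper":0}]' >/dev/null; python3 f.py
python3 -m crank '[{"angular":[0,0,0.4],"delta_pos":[0,0,0],"gripper":0},{"angular":[0,0,0.4],"delta_pos":[0,0,0],"gripper":0}]' >/dev/null; python3 f.py
python3 -m crank '[{"angular":[0,0,0.4],"delta_pos":[0,0,0],"gripper":0},{"angular":[0,0,0.4],"delta_pos":[0,0,0],"gripper":0}]' >/dev/null; python3 f.py
python3 -m crank '[{"angular":[0,0,0.2],"delta_pos":[0,0,0],"gripper":0}]' >/dev/null; python3 f.py
python3 -m crank '[{"angular":[0,0,0.2],"delta_pos":[0,0,0],"gripper":0}]' >/dev/null; python3 f.py
python3 -m crank '[{"angular":[0,0,0.2],"delta_pos":[0,0,0],"gripper":0}]' >/dev/null; python3 f.py
```

```text
7.000 yaw 102.49 F [-0.35 -4.93  6.06] T [-0.634  0.04   0.38 ] p [0.5569 0.0199 0.1148] g 0.151 j6 0.139
7.250 yaw 98.49 F [-0.47 -4.33  5.47] T [-0.634  0.048  0.352] p [0.5569 0.0198 0.1148] g 0.148 j6 0.137
7.500 yaw 94.49 F [-0.46 -5.01  5.3 ] T [-0.656  0.068  0.387] p [0.5569 0.0198 0.1148] g 0.144 j6 0.145
7.625 yaw 93.52 F [-0.05 -4.99  5.63] T [-0.662  0.002  0.325] p [0.5569 0.0198 0.1148] g 0.147 j6 0.255
7.750 yaw 92.52 F [-0.61 -5.1   6.02] T [-0.592  0.041  0.327] p [0.5569 0.0198 0.1148] g 0.147 j6 0.226
7.875 yaw 91.52 F [-0.35 -5.85  5.93] T [-0.59  -0.005  0.351] p [0.5569 0.0198 0.1148] g 0.151 j6 0.224
```

```bash
for i in 1; do
python3 -m crank '[{"angular":[0,0,0.2],"delta_pos":[0,0,0],"gripper":0}]' >/dev/null; python3 f.py
python3 -m crank '[{"angular":[0,0,0.2],"delta_pos":[0,0,0],"gripper":0}]' >/dev/null; python3 f.py
python3 -m crank '[{"angular":[0,0,0.2],"delta_pos":[0,0,0],"gripper":0}]' >/dev/null; python3 f.py
python3 -m crank '[{"angular":[0,0,0.2],"delta_pos":[0,0,0],"gripper":0}]' >/dev/null; python3 f.py
done
```

```text
8.000 yaw 90.51 F [-0.15 -4.5   4.28] T [-0.627  0.048  0.319] p [0.5569 0.0197 0.1148] g 0.151 j6 0.223
8.125 yaw 89.52 F [-0.09 -4.43  5.92] T [-0.631  0.015  0.305] p [0.5569 0.0198 0.1148] g 0.146 j6 0.223
8.250 yaw 88.52 F [-0.78 -5.53  4.49] T [-0.666  0.017  0.313] p [0.5569 0.0198 0.1148] g 0.152 j6 0.222
8.375 yaw 87.52 F [-0.82 -5.47  5.41] T [-0.636  0.044  0.29 ] p [0.5569 0.0197 0.1148] g 0.149 j6 0.219
```

```bash

python3 -m crank '[{"angular":[0,0,0.2],"delta_pos":[0,0,0],"gripper":0}]' >/dev/null; python3 f.py
python3 -m crank '[{"angular":[0,0,0.2],"delta_pos":[0,0,0],"gripper":0}]' >/dev/null; python3 f.py
python3 -m crank '[{"angular":[0,0,0.2],"delta_pos":[0,0,0],"gripper":0}]' >/dev/null; python3 f.py
python3 -m crank '[{"angular":[0,0,0.2],"delta_pos":[0,0,0],"gripper":0}]' >/dev/null; python3 f.py
```

```text
8.500 yaw 86.51 F [ 0.25 -5.46  5.3 ] T [-0.718  0.005  0.317] p [0.5569 0.0197 0.1148] g 0.151 j6 0.204
8.625 yaw 85.51 F [ 0.82 -4.6   5.61] T [-0.706  0.034  0.324] p [0.5569 0.0197 0.1148] g 0.149 j6 0.181
8.750 yaw 84.50 F [ 0.01 -5.84  6.17] T [-0.702  0.098  0.274] p [0.5569 0.0197 0.1148] g 0.150 j6 0.126
8.875 yaw 83.50 F [ 0.64 -5.58  5.65] T [-0.724  0.094  0.22 ] p [0.5569 0.0197 0.1148] g 0.144 j6 0.079
```

```bash

python3 -m crank '[{"angular":[0,0,0],"delta_pos":[0,0,0],"gripper":0}]' >/dev/null; python3 f.py
```

```text
9.000 yaw 83.49 F [ 0.73 -5.54  4.59] T [-0.667  0.104 -0.004] p [0.5569 0.0197 0.1148] g 0.148 j6 -0.010
```

```bash

python3 -m crank '[{"angular":[0,0,0.1],"delta_pos":[0,0,0],"gripper":0}]' >/dev/null; python3 f.py
python3 -m crank '[{"angular":[0,0,0.1],"delta_pos":[0,0,0],"gripper":0}]' >/dev/null; python3 f.py
```

```text
9.125 yaw 82.99 F [ 1.2  -5.16  5.99] T [-0.671  0.112  0.111] p [0.5569 0.0197 0.1148] g 0.150 j6 0.095
9.250 yaw 82.49 F [ 0.04 -4.8   5.86] T [-0.715  0.06   0.155] p [0.5569 0.0197 0.1148] g 0.151 j6 0.040
```

```bash

python3 -m crank '[{"angular":[0,0,0.1],"delta_pos":[0,0,0],"gripper":0}]' >/dev/null; python3 f.py
python3 -m crank '[{"angular":[0,0,0.1],"delta_pos":[0,0,0],"gripper":0}]' >/dev/null; python3 f.py
```

```text
9.375 yaw 81.99 F [-1.09 -4.92  5.93] T [-0.688  0.081  0.105] p [0.5569 0.0197 0.1148] g 0.149 j6 0.070
9.500 yaw 81.50 F [-1.15 -5.82  5.69] T [-0.672  0.109  0.22 ] p [0.5569 0.0197 0.1148] g 0.152 j6 0.154
```

```bash

python3 -m crank '[{"angular":[0,0,0.08],"delta_pos":[0,0,0],"gripper":0}]' >/dev/null; python3 f.py
```

```text
9.625 yaw 81.12 F [-0.48 -4.93  5.35] T [-0.699  0.068  0.294] p [0.5569 0.0197 0.1148] g 0.145 j6 0.237
```

```bash

python3 -m crank '[{"angular":[0,0,0.08],"delta_pos":[0,0,0],"gripper":0}]' >/dev/null; python3 f.py
```

```text
9.750 yaw 80.74 F [-0.28 -5.29  5.28] T [-0.653  0.034  0.351] p [0.5569 0.0197 0.1148] g 0.147 j6 0.363
```

```bash

python3 -m crank '[{"angular":[0,0,0],"delta_pos":[0,0,0],"gripper":0.5},{"angular":[0,0,0],"delta_pos":[0,0,0],"gripper":0.5},{"angular":[0,0,0],"delta_pos":[0,0,0],"gripper":0.5},{"angular":[0,0,0],"delta_pos":[0,0,0],"gripper":0.5}]'; python3 f.py
python3 -m crank '[{"angular":[0,0,0],"delta_pos":[0,0,-0.6],"gripper":0.5},{"angular":[0,0,0],"delta_pos":[0,0,-0.7],"gripper":0.5},{"angular":[0,0,0],"delta_pos":[0,0,-0.7],"gripper":0.5},{"angular":[0,0,0],"delta_pos":[0,0,0],"gripper":0.5},{"angular":[0,0,0],"delta_pos":[0,0,0],"gripper":0.5}]'; python3 f.py
python3 - <<'E'
from h import *
s=state();print({k:np.round(v,4) for k,v in s.items() if k[:4]=='tool'})
im=save('wrist','w3.png')
cv2.imwrite('pics/w3z.png',cv2.resize(im[90:270,150:380,::-1],None,fx=3.4,fy=3.3,interpolation=3))
for n,z in [('gap_knob_grip',.112),('lock_pin_top',.105),('dial_plate',.076)]:
    for a in landmark_of('wrist',n)[:1]: print(n,a,wat_z(a['pixel'],s,z).round(4))
m=(im[:,:,0]>150)&(im[:,:,1]<80)&(im[:,:,2]<80); m[:,:200]=0
n,l,st,c=cv2.connectedComponentsWithStats(m.astype('uint8'))
for i in range(1,n):
    if st[i,4]>50: print(st[i],c[i],wat_z(c[i],s,.105).round(4))
E
```

```text
time: 10.25
tool_pos: [0.5556, 0.0208, 0.113]
tool_rot: [-0.0, 0.081, 0.997, 0.0]
contact_force: [0.2, -0.1, 0.6]
gripper_width: 0.502
10.250 yaw 80.72 F [ 0.25 -0.15  0.63] T [-0.024 -0.029  0.01 ] p [0.5556 0.0208 0.113 ] g 0.502 j6 0.000
time: 10.88
tool_pos: [0.5557, 0.0206, 0.1732]
tool_rot: [-0.0, 0.081, 0.997, 0.0]
contact_force: [-0.8, 0.0, -0.3]
gripper_width: 0.498
10.875 yaw 80.71 F [-0.84  0.04 -0.26] T [ 0.019 -0.048  0.07 ] p [0.5557 0.0206 0.1732] g 0.498 j6 0.000
{'tool_pos': array([0.5557, 0.0206, 0.1732]), 'tool_rot': array([-1.000e-04,  8.100e-02,  9.967e-01,  0.000e+00])}
gap_knob_grip {'pixel': [252.2, 214.5], 'conf': 0.87} [0.5559 0.0186 0.112 ]
lock_pin_top {'pixel': [282.3, 122.4], 'conf': 0.66} [0.4979 0.0483 0.105 ]
dial_plate {'pixel': [254.8, 197.5], 'conf': 0.89} [0.555  0.0206 0.076 ]
[271 110  25  26 508] [283.25       122.46653543] [0.4981 0.0489 0.105 ]
```

View pics/w3z.png

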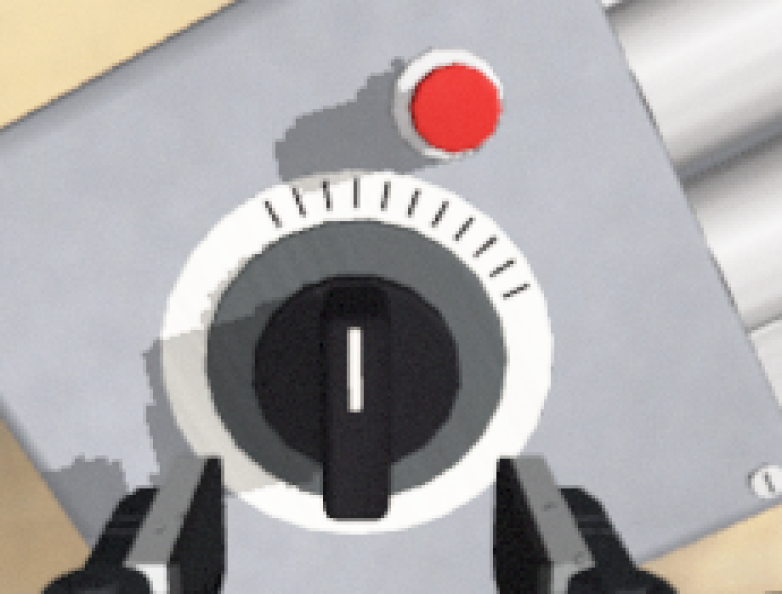

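```bash

python3 -m crank '[{"angular":[0,0,0],"delta_pos":[0.5,0.15,0],"gripper":0},{"angular":[0,0,0],"delta_pos":[0.5,0.16,0],"gripper":0},{"angular":[0,0,0],"delta_pos":[0.5,0.16,0],"gripper":0},{"angular":[0,0,0],"delta_pos":[0.53,0.16,0],"gripper":0},{"angular":[0,0,0],"delta_pos":[0,0,0.6],"gripper":0},{"angular":[0,0,0],"delta_pos":[0,0,0.6],"gripper":0},{"angular":[0,0,0],"delta_pos":[0,0,0],"gripper":0},{"angular":[0,0,0],"delta_pos":[0,0,0],"gripper":0}]'; python3 f.py
python3 - <<'E'
from h import *
for c in ['wrist','scene','side']: save(c,c+'4.png')
a=cv2.imread('pics/scene4.png')[140:240,200:330];b=cv2.imread('pics/side4.png')[150:250,200:330]
cv2.imwrite('pics/sc4.png',np.vstack([cv2.resize(x,None,fx=3,fy=3,interpolation=3) for x in (a,b)]))
E
```

```text
time: 12.08
tool_pos: [0.499, 0.0489, 0.1369]
tool_rot: [-0.0, 0.081, 0.997, -0.0]
contact_force: [0.3, 0.1, -0.2]
gripper_width: -0.001
12.075 yaw 80.69 F [ 0.32  0.1  -0.21] T [ 0.017  0.003 -0.031] p [0.499  0.0489 0.1369] g -0.001 j6 0.000
```

View pics/sc4.png

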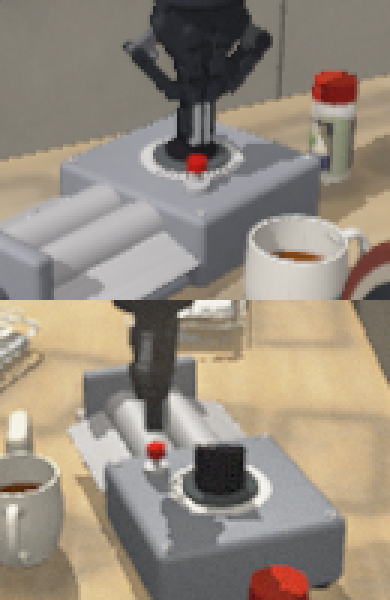

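View pics/wrist4.png

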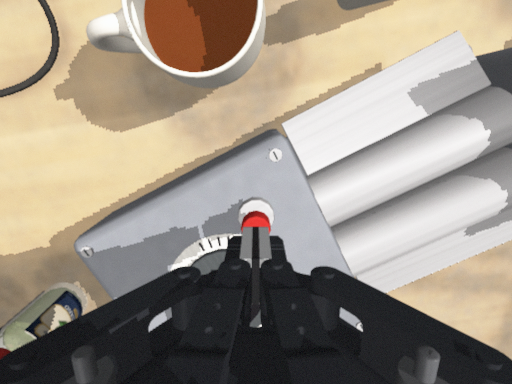

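```bash

python3 -m crank '[{"angular":[0,0,0],"delta_pos":[0,0,0.2],"gripper":0},{"angular":[0,0,0],"delta_pos":[0,0,0.2],"gripper":0}]' >/dev/null; python3 f.py
python3 -m crank '[{"angular":[0,0,0],"delta_pos":[0,0,0.04],"gripper":0}]' >/dev/null; python3 f.py
python3 -m crank '[{"angular":[0,0,0],"delta_pos":[0,0,0.04],"gripper":0}]' >/dev/null; python3 f.py
python3 -m crank '[{"angular":[0,0,0],"delta_pos":[0,0,0.04],"gripper":0}]' >/dev/null; python3 f.py
```

```text
12.475 yaw 80.71 F [ 0.25 -0.07 -0.29] T [0.017 0.024 0.001] p [0.4989 0.049  0.1251] g 0.000 j6 0.000
12.600 yaw 80.71 F [-0.38 -0.15  0.91] T [ 0.03  -0.019  0.053] p [0.4983 0.0491 0.1232] g 0.004 j6 0.000
12.725 yaw 80.71 F [-0.39  0.44  1.07] T [ 0.041 -0.01   0.055] p [0.4987 0.0491 0.1227] g 0.002 j6 0.000
12.850 yaw 80.71 F [-1.29 -0.09  2.15] T [ 0.009  0.251 -0.039] p [0.4989 0.049  0.1219] g 0.003 j6 0.000
```

```bash

python3 -m crank '[{"angular":[0,0,0],"delta_pos":[0,0,0.04],"gripper":0}]' >/dev/null; python3 f.py
python3 -m crank '[{"angular":[0,0,0],"delta_pos":[0,0,0.04],"gripper":0}]' >/dev/null; python3 f.py
python3 -m crank '[{"angular":[0,0,0],"delta_pos":[0,0,0.03],"gripper":0}]' >/dev/null; python3 f.py
```

```text
12.975 yaw 80.72 F [-0.12  0.97  2.8 ] T [-0.007  0.269  0.064] p [0.4989 0.0491 0.1209] g -0.002 j6 -0.000
13.100 yaw 80.71 F [-1.23 -0.18  3.28] T [ 0.071  0.272 -0.013] p [0.499  0.049  0.1197] g -0.001 j6 -0.000
13.225 yaw 80.71 F [-1.07  0.    1.99] T [ 0.036  0.229 -0.017] p [0.4989 0.049  0.1186] g 0.002 j6 0.000
```

```bash

python3 -m crank '[{"angular":[0,0,0],"delta_pos":[0,0,0.04],"gripper":0}]' >/dev/null; python3 f.py
python3 -m crank '[{"angular":[0,0,0],"delta_pos":[0,0,0.04],"gripper":0}]' >/dev/null; python3 f.py
python3 -m crank '[{"angular":[0,0,0],"delta_pos":[0,0,0.04],"gripper":0}]' >/dev/null; python3 f.py
```

```text
13.350 yaw 80.72 F [-1.73 -0.25  3.46] T [-0.009  0.19  -0.018] p [0.4989 0.0491 0.1173] g 0.003 j6 0.000
13.475 yaw 80.71 F [-1.73 -0.45  2.16] T [0.042 0.161 0.048] p [0.4989 0.049  0.116 ] g 0.005 j6 0.000
13.600 yaw 80.71 F [-0.93  0.97  2.65] T [ 0.008  0.142 -0.008] p [0.4989 0.049  0.1148] g 0.001 j6 0.000
```

```bash

python3 -m crank '[{"angular":[0,0,0],"delta_pos":[0,0,0.04],"gripper":0}]' >/dev/null; python3 f.py
python3 -m crank '[{"angular":[0,0,0],"delta_pos":[0,0,0.04],"gripper":0}]' >/dev/null; python3 f.py
python3 -m crank '[{"angular":[0,0,0],"delta_pos":[0,0,0.04],"gripper":0}]' >/dev/null; python3 f.py
```

```text
13.725 yaw 80.71 F [-0.78  0.2   2.29] T [ 0.032  0.13  -0.03 ] p [0.4989 0.049  0.1136] g 0.003 j6 0.000
13.850 yaw 80.71 F [-0.62 -0.01  3.43] T [-0.013  0.093  0.014] p [0.4989 0.049  0.1124] g -0.002 j6 0.000
13.975 yaw 80.71 F [ 0.28 -1.28  3.98] T [-0.005  0.121  0.022] p [0.4989 0.049  0.1112] g -0.001 j6 0.000
```

```bash

python3 -m crank '[{"angular":[0,0,0],"delta_pos":[0,0,0.03],"gripper":0}]' >/dev/null; python3 f.py
python3 -m crank '[{"angular":[0,0,0],"delta_pos":[0,0,0.02],"gripper":0}]' >/dev/null; python3 f.py
```

```text
14.100 yaw 80.71 F [0.1  1.06 2.8 ] T [0.075 0.106 0.023] p [0.4989 0.0491 0.1103] g -0.001 j6 0.000
14.225 yaw 80.71 F [-1.63  0.34  6.33] T [0.073 0.376 0.002] p [0.499  0.0491 0.11  ] g -0.001 j6 0.000
```

Force is rising at about 0.110, which is home. One more small press will confirm it.

```bash

python3 -m crank '[{"angular":[0,0,0],"delta_pos":[0,0,0.015],"gripper":0},{"angular":[0,0,0],"delta_pos":[0,0,0],"gripper":0}]' >/dev/null; python3 f.py
```

```text
14.475 yaw 80.72 F [-3.17  0.64  6.19] T [0.051 0.426 0.058] p [0.4989 0.0491 0.11  ] g 0.004 j6 -0.000
```

```bash

python3 -m crank '[{"angular":[0,0,0],"delta_pos":[0,0,0.015],"gripper":0},{"angular":[0,0,0],"delta_pos":[0,0,0],"gripper":0}]' >/dev/null; python3 f.py
python3 -m crank '[{"angular":[0,0,0],"delta_pos":[0,0,-0.3],"gripper":0},{"angular":[0,0,0],"delta_pos":[0,0,-0.8],"gripper":0},{"angular":[0,0,0],"delta_pos":[0,0,-1],"gripper":0},{"angular":[0,0,0],"delta_pos":[-0.9,-0.3,-0.5],"gripper":0},{"angular":[0,0,0],"delta_pos":[-0.9,-0.3,0],"gripper":0},{"angular":[0,0,0],"delta_pos":[0,0,0],"gripper":0},{"angular":[0,0,0],"delta_pos":[0,0,0],"gripper":0}]'; python3 f.py
python3 - <<'E'
from h import *
s=state()
im=save('wrist','w5.png')
m=(im[:,:,0]>150)&(im[:,:,1]<80)&(im[:,:,2]<80)
n,l,st,c=cv2.connectedComponentsWithStats(m.astype('uint8'))
for i in range(1,n):
    if st[i,4]>50: print(st[i],c[i],wat_z(c[i],s,.093).round(4),wat_z(c[i],s,.105).round(4))
save('scene','scene5.png');save('side','side5.png')
a=cv2.imread('pics/scene5.png')[140:290,150:350];b=cv2.imread('pics/side5.png')[150:300,170:370]
cv2.imwrite('pics/sc5.png',np.hstack([cv2.resize(x,None,fx=2,fy=2,interpolation=3) for x in (a,b)]))
E
```

```text
14.725 yaw 80.72 F [-3.85  0.2   9.17] T [0.011 0.675 0.056] p [0.499 0.049 0.11 ] g 0.001 j6 -0.000
time: 15.6
tool_pos: [0.5484, 0.0228, 0.186]
tool_rot: [-0.001, 0.081, 0.997, 0.0]
contact_force: [0.4, -0.1, -0.5]
gripper_width: -0.001
15.600 yaw 80.71 F [ 0.41 -0.11 -0.48] T [-0.034 -0.02   0.053] p [0.5484 0.0228 0.186 ] g -0.001 j6 0.000
[268 120  22  23 386] [278.52590674 131.35492228] [0.4979 0.0489 0.093 ] [0.4969 0.0481 0.105 ]
[   6  266   53   45 1794] [ 32.66610925 287.78651059] [ 0.5968 -0.183   0.093 ] [ 0.5904 -0.1711  0.105 ]
```

View pics/w5.png

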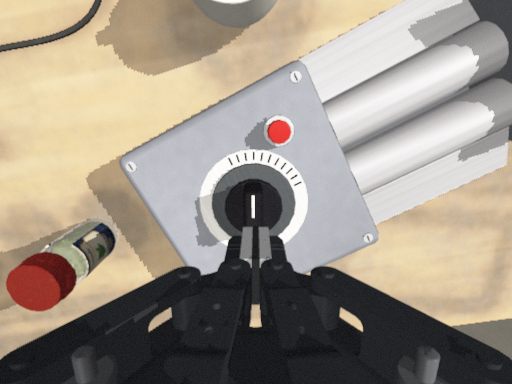

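View pics/sc5.png

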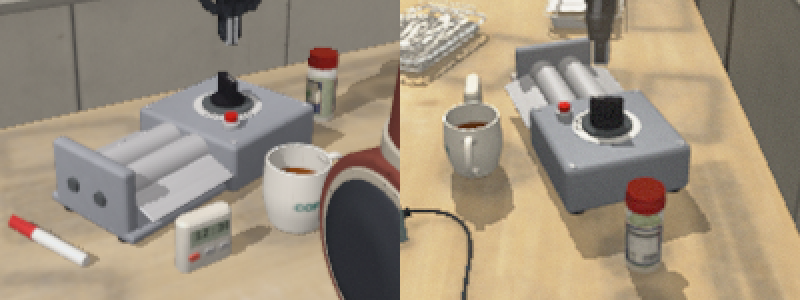

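The pin head now sits low on its collar at (279,131). The line on the knob is still upright in the image at (253,206), the neighbouring things haven't moved, and the gripper is clear.

```bash
python3 -c "
from plant import *
print(job_done())"
```

```text
the job is handed in; nothing more can be done
None
```

The roller is locked: the dial sits in its notch and the red pin is home. I handed the job in at about 15.8 s of the 64 s allowed; no verdict was reported.

- **Dial:** I turned it clockwise in 0.4–1° steps near the notch. The torque dipped by about 0.2 N m, came back to its normal level after about 25.4° (an angle of about 0.47 rad), and rose above it 0.4° further on. I let go there, about 0.007 rad past the bottom. Afterwards the knob's white line still showed no visible turn.
- **Pin:** It slid down at 2–4 N with no early stop. It came up solid with the TCP at 0.110 m, which is 12 mm of travel. Pressing further raised the force to about 9 N with no more movement. The last wrist image agrees with a head height of 93 mm.
- **Surroundings:** In the final images the jar, mug, timer and marker stand or lie where they were. The gripper was clear of everything.

None of these checks failed or disagreed. I judged the knob and the surrounding things by eye, without measuring them after the move.

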